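# Dispense the yellow lid from the lid carousel

### The job

Get a yellow lid out for the next specimen cup: turn the carousel's wheel by its knob until the compartment with the yellow lid is centred in front of the spout, then lift the handle to tip the carousel so that the lid slides down the spout into the catch tray, and set the carousel back level. The lids are clean, so do not touch any of them with the gripper; the other five colours stay in the carousel, and leave the things standing around it alone.

Things in the scene. Friction and masses are not known exactly. Their poses are not given: they have to be found in the camera images.
- carousel: fixed tabletop lid dispenser, about 270 mm wide: a grey stand with a white round tipping cradle on it, and in the cradle a grey six-compartment wheel. Origin: on the table under the wheel's axis. Own x: along the tipping hinge; own -y: the way the spout points; own z up. The stand stays put; its place and yaw differ each time
- wheel (a joint): angle of the wheel about its axis, rad, grows counter-clockwise seen from above; at 0 the wheel's axes are those of carousel. No click stops; light friction (about 0.06 N m) keeps it where it is left, end stops only at +-6.3. Starts within 0.2 of 0, so that a divider is near the spout's middle
- wheel_floor (a point): centre of the wheel's floor, on its axis, turning with it, 120 mm above the table when level. Floor radius 102 mm, hub radius 23 mm, six radial dividers 22 mm high. In the wheel's own axes, from x towards y, the compartments' centres are at 0, 60, 120, 180, 240 and 300 degrees, the dividers half-way between. The spout is at -90 degrees of carousel
- knob (a point): centre of the black bar knob above the middle of the wheel, turning with it: bar 52 mm along the wheel's x, 18 mm thick, 26 mm high; this point is on the wheel's axis, 174 mm above the table when level. Rim (top 24 mm above the wheel's floor) and dividers are all lower than the knob's underside, which is 41 mm above that floor
- cradle (a joint): tipping angle of the cradle with wheel, rad: 0 level (rests on a stop by its own weight), grows as the handle side is lifted and the spout goes down, upper stop at 0.85. Weight to lift at the handle about 3 to 5 N; it sinks back by itself if let go. Lids slide off at roughly 0.3 to 0.5; 0.75 is safe
- hinge (a point): fixed point on the cradle's hinge line, which runs along carousel's x; 70 mm from the wheel's axis towards the spout, 85 mm above the table
- handle (a point): middle of the black round handle bar on the cradle opposite the spout: 14 mm thick, 104 mm long along carousel's x, 90 mm of it free between its two posts; level, it is 150 mm from the wheel's axis and 172 mm above the table; moves with the cradle in an arc about hinge. Its underside is free and so are 30 mm to both sides
- spout (a point): middle of the opening in the cradle's 24 mm high white rim, at the wheel's floor level, 105 mm from the wheel's axis; the opening spans 26 degrees to either side of the middle as seen from the axis, and a 95 mm wide open chute with side cheeks follows it, to 152 mm from the axis
- tray_in (a point): centre of the inner floor of the white open catch tray fixed to the stand under the chute, 208 mm from the wheel's axis along carousel's -y: inside 142 mm along carousel's x, 137 mm along its y, floor 4 mm, walls 35 mm above the table
- yellow (a point): centre (half-way up) of the yellow ribbed screw lid, a loose disc 34 mm across and 14 mm high, about 12 g; the one wanted. Each of the six lids starts in its own compartment, about 68 mm from the wheel's axis, which colour is where differs
- white (a point): centre (half-way up) of the white ribbed screw lid, a loose disc 34 mm across and 14 mm high, about 12 g; to stay in the carousel. Each of the six lids starts in its own compartment, about 68 mm from the wheel's axis, which colour is where differs
- blue (a point): centre (half-way up) of the blue ribbed screw lid, a loose disc 34 mm across and 14 mm high, about 12 g; to stay in the carousel. Each of the six lids starts in its own compartment, about 68 mm from the wheel's axis, which colour is where differs
- green (a point): centre (half-way up) of the green ribbed screw lid, a loose disc 34 mm across and 14 mm high, about 12 g; to stay in the carousel. Each of the six lids starts in its own compartment, about 68 mm from the wheel's axis, which colour is where differs
- red (a point): centre (half-way up) of the red ribbed screw lid, a loose disc 34 mm across and 14 mm high, about 12 g; to stay in the carousel. Each of the six lids starts in its own compartment, about 68 mm from the wheel's axis, which colour is where differs
- black (a point): centre (half-way up) of the black ribbed screw lid, a loose disc 34 mm across and 14 mm high, about 12 g; to stay in the carousel. Each of the six lids starts in its own compartment, about 68 mm from the wheel's axis, which colour is where differs
- cup_mid (a point): middle of the empty translucent specimen cup standing by the dispenser, 42 mm across, 62 mm high, loose; leave alone
- sanitiser_mid (a point): middle of a white pump bottle with a blue band, 62 mm across, 163 mm high, loose; leave alone
- tape_mid (a point): middle of a blue desk tape dispenser, 130 x 55 x 80 mm, loose; leave alone
- yellow_lid: the same yellow lid; origin at the centre of its underside
Things that resemble listed ones, but are neither listed nor needed, are in the scene too. There is more than one size of the yellow_lid; the job needs the smallest.

How it is judged:
By the outcome, as a careful person would: the job done as asked, in the order asked, and still so for the second after the job is handed in, with the robot touching nothing.
It also fails if it takes over 72 s, if anything falls off the work surface, if the arm or the gripper's body presses on something with over 40 N, if the wrist force passes 120 N, or if a joint passes its speed limit or range.

### The arm

A 6-joint arm with a two-finger parallel gripper is mounted at the origin on the work surface. World frame = base frame: x ahead of the robot, y to its left, z up, the work surface at z = 0. Lengths are in m, angles in rad, forces in N, time in s.
With the tool pointing down it reaches from about 0.275 to 0.725 m from the base axis. Payload 15.9 kg.
Tool frame: the origin (TCP) lies midway between the tips of the shut fingers; the grasp point (between the pads) lies 19 mm behind it; z points along the fingers, x is the direction in which the jaws open and shut, and the axes are right-handed (so a half turn about z gives the same grasp; the last joint's range is limited). The gripper opens to 85 mm and grips with 20 to 120 N. Pads are 22 mm wide; open, the fingers measure 114 mm over their backs; the gripper's body (76 mm by 85 mm) begins 54 mm behind the grasp point. The pads swing forward as they close: fully open they stand 13 mm farther back than shut.
Start: joints at [-1.174, 0.213, -0.034, 1.323, 0, 1.571], TCP at [0.193, -0.461, 0.201] pointing down, gripper open.
Joint ranges: [-2.98, 2.98], [-0.74, 1.72], [-1.14, 1.35], [-2.1, 2.04], [-1.57, 1.44], [-3.14, 3.14]. Speed limits (rad/s): [1.89, 1.89, 2.39, 2.57, 3.14, 3.14].

### API

Orientations are given as a unit quaternion [w, x, y, z].
In Python, from rig import bot gives the robot as it stands.
- The arm moves only by the tool play_rows, never from a script. Its argument "series" is one flat list of numbers, 5 for each row, row after row: the shift along the tool's x, y, z in mm, then the turn about the tool's z in degrees, then the closure, from 0 (fully open) to 1 (shut). In form: [tx, ty, tz, yaw, claw, tx, ty, tz, yaw, claw, ...]. A call has 1 to 20 rows; each row is the pose to reach, as a shift and turn from the pose commanded when the call began, along the tool's axes at that moment; what a row does not reach only later rows make up. A row lasts 1/12 s, in which the tool goes at most 41.7 mm and 7.16 degrees, less where a joint would pass 70% of its speed; a pose out of reach is approached as far as the arm can. A call with a gripper value outside its range is refused whole. The fingers move at their own pace and stop on an object; the grip force is fixed at half the most. Time passes only in rows, so rows that repeat a pose let the fingers close. It gives the time, the measured TCP pose, the force and the opening at its end, in the units of the state.
- bot.observe(): the state, without advancing time (a new reading comes with each control period).
- bot.capture(name): name is "scene" or "top" or "wrist"; returns a dict with "img" (480x640x3 uint8, red, green, blue), "z_map" (480x640 float32, m along the optical axis (not along the pixel's ray), 0 where there is no reading), "K" (3x3 intrinsics, pixels), "rvec" (rotation vector, rad) and "tvec" (3), from world to camera coordinates, as OpenCV has them. Camera axes: x right, y down, z forward; pixel columns grow to the right and rows downward; lengths in m; the calibration is good to about 2 mm. A picture is of the moment at which its call begins.
- bot.finish_job(): hands the job in, once; it reports no verdict.
The state is a dict: "time_s": time; "q": joint angles; "qd": joint speeds; "tau": joint torques, N m; "tool_pos": TCP position; "eef_rot": TCP orientation; "ft_force": force on the tool from outside, world axes, zero at the start; "ft_torque": the same for the moment, N m; "grip_width": finger opening in m.
Only numpy, scipy, OpenCV 4.12 (cv2) and the standard library are available. Lean on these libraries where they do the work, as an engineer would, in place of code of your own. Each camera call takes 0.05 s, during which the arm holds its last target.

## Working session

There is one attempt and no reset: what is moved stays moved. The work goes in short steps, Python scripts to look and compute and a tool call to move; the robot and the scene stay as the last step left them, time stands still between calls to the robot, and variables do not carry over. Pictures are saved under pics/ and viewed, and the job is handed in when it is done.

Besides the shell and the picture viewer there is one more tool, called after "Request:" as name(argument=value, ...) on one line, values as JSON. play_rows: Moves the arm, as the interface text tells. Its arguments: {"type":"object","properties":{"series":{"type":"array","items":{"type":"number"}}},"required":["series"]}

```bash
ls; mkdir -p pics; python3 - <<'E'
from rig import bot
import cv2,pickle
s=bot.observe();print(s)
for n in ["scene","top","wrist"]:
    c=bot.capture(n);cv2.imwrite(f"pics/{n}0.png",c["img"][:,:,::-1]);pickle.dump(c,open(f"{n}0.pkl","wb"));print(n,c["K"],c["rvec"],c["tvec"])
E
```

```text
pics
{'time_s': 0.0, 'q': array([-1.17399273e+00,  2.13377275e-01, -3.50189569e-02,  1.32351437e+00,
       -8.66077870e-06,  1.57082435e+00]), 'qd': array([ 0.00039426,  0.00173221,  0.00228248, -0.00053501,  0.00054838,
        0.00135064]), 'tau': array([ 4.07338623e-03, -6.86162710e+01,  4.87119842e+01,  1.74341805e-02,
        5.07709808e-05,  4.68311623e-05]), 'tool_pos': array([ 0.19309305, -0.4608168 ,  0.20002156]), 'eef_rot': array([-3.04966108e-04,  8.32600144e-01, -5.53874254e-01, -4.66280610e-04]), 'ft_force': array([-0.0164479 ,  0.40561577, -0.92382123]), 'ft_torque': array([0.00632094, 0.02666662, 0.01092842]), 'grip_width': 0.08558294440300866}
scene [[525.84175621   0.         316.98913912]
 [  0.         525.84175621 236.99969309]
 [  0.           0.           1.        ]] [ 2.13488691  1.15721869 -0.46891697] [-0.22005413 -0.29651146  1.6856664 ]
top [[611.51128597   0.         312.55518334]
 [  0.         611.51128597 230.55713145]
 [  0.           0.           1.        ]] [ 2.21135861 -2.17493867  0.06790433] [-0.11515602  0.53475518  1.41504617]
wrist [[422.32181721   0.         321.74004056]
 [  0.         422.32181721 238.81024719]
 [  0.           0.           1.        ]] [-2.39088121  1.59081429  0.25118233] [-0.50074006 -0.03907925  0.38012979]
```

View pics/scene0.png

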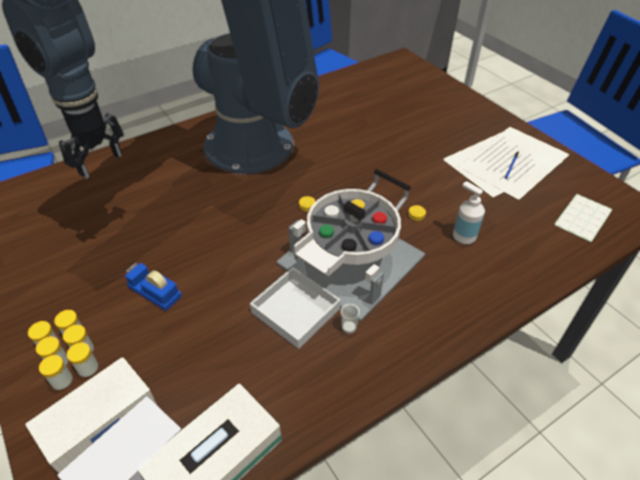

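View pics/top0.png

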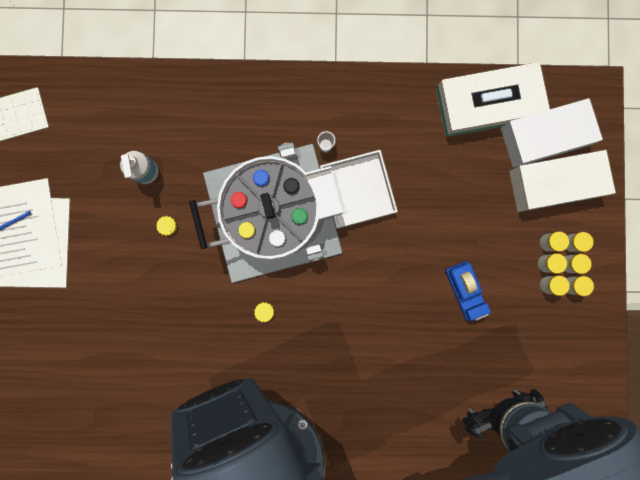

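View pics/wrist0.png

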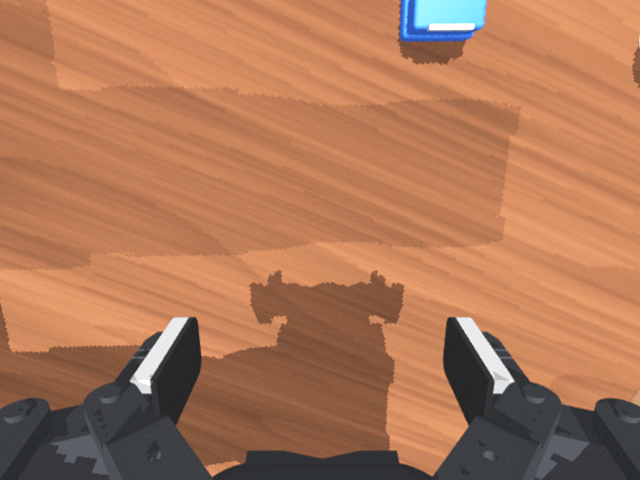

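The carousel is at about (267,207) in the top view, with the spout and tray to the right (360,190) and the handle on the left (198,224). The yellow lid in the wheel is at (247,230), and there are two loose yellow decoys on the table. Next I'll measure these.

```bash
cat > h.py <<'E'
import numpy as np,cv2,pickle
def world(c,mask=None):
    K=c["K"];z=c["z_map"];v,u=np.mgrid[:480,:640]
    P=np.stack([(u-K[0,2])/K[0,0]*z,(v-K[1,2])/K[1,1]*z,z],-1)
    R,_=cv2.Rodrigues(c["rvec"]);return (P-c["tvec"])@R
def proj(c,p): return cv2.projectPoints(np.array(p,float).reshape(-1,3),c["rvec"],c["tvec"],c["K"],None)[0][:,0]
def masks(img):
    h=cv2.cvtColor(img,cv2.COLOR_RGB2HSV).astype(int);H,S,V=h[...,0],h[...,1],h[...,2]
    return dict(yellow=(H>20)&(H<35)&(S>150)&(V>100),red=((H<8)|(H>172))&(S>150)&(V>80),green=(H>50)&(H<90)&(S>120)&(V>40),blue=(H>105)&(H<125)&(S>150)&(V>60),dark=(V<45))
E
python3 - <<'E'
from h import *
for n in ["top","scene"]:
    c=pickle.load(open(n+"0.pkl","rb"));W=world(c);M=masks(c["img"])
    print(n)
    for k,m in M.items():
        m=m&(c["z_map"]>0)&(W[...,2]>0.0)&(W[...,2]<0.21)&(W[...,0]>.2)
        nn,l,st,ce=cv2.connectedComponentsWithStats(m.astype(np.uint8))
        for i in range(1,nn):
            if st[i,4]>25:
                p=W[l==i]; print(k,st[i,4],ce[i].round(1),np.median(p,0).round(4),np.ptp(p[:,:2],axis=0).round(3), p[:,2].max().round(3))
c=pickle.load(open("top0.pkl","rb"))
cv2.imwrite("pics/topcrop.png",cv2.resize(c["img"][130:300,180:410,::-1],None,fx=3.4,fy=3.4,interpolation=cv2.INTER_CUBIC))
E
```

```text
top
yellow 313 [166.  225.2] [0.5435 0.2362 0.0174] [0.046 0.051] 0.026
yellow 188 [246.4 229.8] [0.5286 0.0358 0.1332] [0.032 0.032] 0.14
yellow 330 [558. 241.] [ 0.5195 -0.6625  0.0625] [0.047 0.057] 0.071
yellow 340 [582.4 241.5] [ 0.5194 -0.718   0.0622] [0.045 0.075] 0.07
yellow 330 [556. 263.] [ 0.4696 -0.6575  0.0627] [0.047 0.046] 0.073
yellow 334 [580.2 263.5] [ 0.4702 -0.7117  0.0627] [0.043 0.047] 0.07
yellow 336 [558.3 285.2] [ 0.42   -0.6628  0.0627] [0.047 0.059] 0.069
yellow 341 [582.7 285.6] [ 0.4192 -0.717   0.0626] [0.043 0.071] 0.072
yellow 315 [263.7 311.7] [0.3457 0.0036 0.0173] [0.047 0.046] 0.025
red 190 [238.4 199.6] [0.5934 0.055  0.1332] [0.033 0.033] 0.14
green 163 [299.2 215.6] [ 0.5621 -0.0764  0.1333] [0.032 0.03 ] 0.139
blue 188 [260.9 177.5] [0.6426 0.0074 0.1329] [0.033 0.032] 0.139
blue 84 [ 14.4 220.1] [0.5499 0.5942 0.0091] [0.039 0.069] 0.016
blue 1156 [466.9 292.4] [ 0.3931 -0.4626  0.0444] [0.135 0.093] 0.059
dark 219 [495.1  96.7] [ 0.8454 -0.5135  0.0692] [0.048 0.106] 0.078
dark 69 [270.5 210. ] [ 0.5641 -0.0172  0.1835] [0.047 0.016] 0.191
d
[... 517 characters left out ...]
-0.08    0.133 ] [0.03  0.032] 0.138
blue 1252 [622.8  36.8] [0.2781 1.4848 0.0849] [0.168 0.069] 0.152
blue 135 [376.  237.6] [0.6489 0.004  0.1328] [0.032 0.032] 0.137
blue 1079 [152.  287.7] [ 0.4316 -0.4766  0.0377] [0.133 0.095] 0.058
dark 117 [608.6  45. ] [0.2424 1.4783 0.037 ] [0.034 0.031] 0.069
dark 125 [622.6  52.8] [0.3118 1.4679 0.0375] [0.029 0.034] 0.074
dark 94 [635.9  62.4] [0.3775 1.4595 0.0261] [0.038 0.033] 0.062
dark 115 [299.6 116.3] [0.2113 0.0695 0.1977] [0.024 0.065] 0.21
dark 130 [391.6 179.6] [0.5422 0.1291 0.1753] [0.096 0.033] 0.18
dark 191 [353.6 210.5] [ 0.5853 -0.0172  0.1804] [0.048 0.03 ] 0.19
dark 51 [348. 247.] [ 0.6373 -0.0685  0.1311] [0.026 0.028] 0.139
```

View pics/topcrop.png

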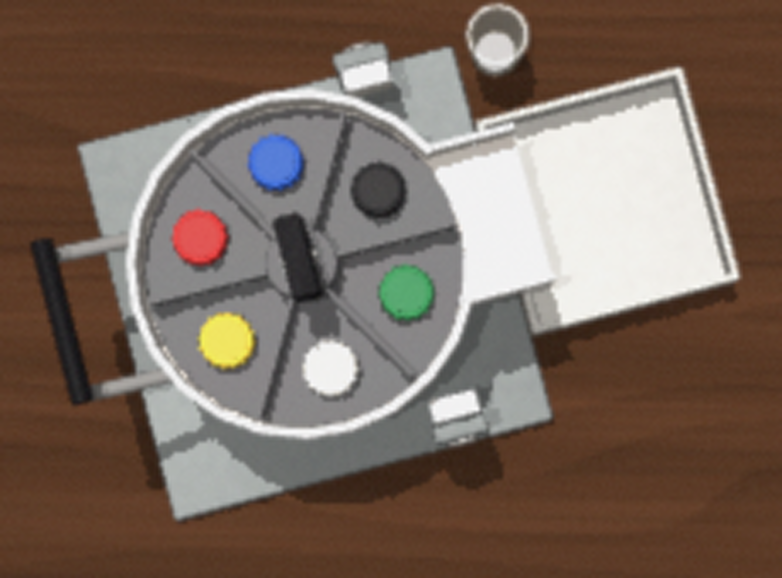

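```bash
cat > fit.py <<'E'
from h import *
from scipy.optimize import least_squares
def handle(c,near=None):
    W=world(c);m=(c["img"].max(-1)<70)&(c["z_map"]>0)&(np.abs(W[...,2]-.172)<.025)
    return W,m
def dark_blobs(c):
    W=world(c);m=(c["img"].max(-1)<60)&(W[...,2]>.155)&(W[...,2]<.2)&(W[...,0]>.42)&(W[...,0]<.72)&(np.abs(W[...,1]-.05)<.16)&(c["z_map"]>0)
    nn,l,st,ce=cv2.connectedComponentsWithStats(m.astype(np.uint8))
    out=[]
    for i in range(1,nn):
        if st[i,4]>60:
            p=W[l==i];r=cv2.minAreaRect((p[:,:2]*1000).astype(np.float32))
            d=p[:,:2]-p[:,:2].mean(0);v=np.linalg.svd(d,full_matrices=False)[2][0]
            out.append((st[i,4],p.mean(0).round(4),np.array(r[0]).round(1),np.array(r[1]).round(1),np.degrees(np.arctan2(v[1],v[0])).round(2)))
    return out
def rim(c):
    W=world(c);g=c["img"].astype(int)
    m=(np.abs(W[...,2]-.144)<.004)&(g.min(-1)>150)&(W[...,0]>.42)&(W[...,0]<.72)&(np.abs(W[...,1])<.13)
    p=W[m][:,:2];f=lambda x:np.hypot(p[:,0]-x[0],p[:,1]-x[1])-x[2]
    r=least_squares(f,[.575,-.015,.105],loss="soft_l1",f_scale=.002);return r.x.round(4),len(p),np.abs(r.fun).mean()
E
python3 - <<'E'
from fit import *
for n in ["top","scene"]:
    c=pickle.load(open(n+"0.pkl","rb"));print(n,rim(c))
    for b in dark_blobs(c):print(b)
    # lids
    W=world(c);M=masks(c["img"]);ax=rim(c)[0][:2]
    for k in ["yellow","red","green","blue"]:
        m=M[k]&(np.abs(W[...,2]-.133)<.004)&(np.hypot(W[...,0]-ax[0],W[...,1]-ax[1])<.1)
        p=W[m].mean(0);d=p[:2]-ax;print(k,p.round(4),np.hypot(*d).round(4),np.degrees(np.arctan2(d[1],d[0])).round(1))
    # tray: white pixels low
    m=(c["img"].min(-1)>150)&(W[...,2]>-.005)&(W[...,2]<.045)&(W[...,1]<-.1)&(W[...,1]>-.36)&(W[...,0]>.5)&(W[...,0]<.75)
    print(cv2.minAreaRect((W[m][:,:2]*1000).astype(np.float32)))
E
```

```text
top (array([ 0.5785, -0.0108,  0.1069]), 603, np.float64(0.002472980862954674))
(np.int32(207), array([ 0.5768, -0.0116,  0.1842]), array([577.5, -11.3]), array([50.1, 17.1]), np.float64(-164.34))
(np.int32(325), array([0.537 , 0.133 , 0.1763]), array([537. , 133.8]), array([103.8,  14.1]), np.float64(-164.07))
yellow [0.5291 0.0364 0.133 ] 0.0684 136.3
red [0.5943 0.0547 0.1331] 0.0674 76.4
green [ 0.5617 -0.0766  0.1331] 0.0679 -104.4
blue [0.6436 0.0079 0.1331] 0.0677 16.0
((626.4172973632812, -199.75543212890625), (248.7000274658203, 197.22779846191406), 0.9540429711341858)
scene (array([ 0.5794, -0.0132,  0.107 ]), 499, np.float64(0.002865680328629328))
(np.int32(182), array([0.5413, 0.1289, 0.1749]), array([539.1, 128.8]), array([101.6,  15.4]), np.float64(15.82))
(np.int32(224), array([ 0.5837, -0.0167,  0.178 ]), array([578.3, -15. ]), array([55.4, 20.7]), np.float64(19.9))
yellow [0.5305 0.0398 0.1335] 0.0721 132.7
red [0.5983 0.0516 0.1333] 0.0675 73.7
green [ 0.566  -0.0795  0.1334] 0.0677 -101.4
blue [0.6471 0.0043 0.1332] 0.0699 14.5
((659.201171875, -194.7350616455078), (207.28660583496094, 169.4968719482422), 15.984698295593262)
```

```bash
cat > go.py <<'E'
import numpy as np
from scipy.spatial.transform import Rotation as Rn
def go(s,p,ang):
    q=s["eef_rot"];R=Rn.from_quat([q[1],q[2],q[3],q[0]]).as_matrix()
    a=np.degrees(np.arctan2(R[1,0],R[0,0]))
    print("tool",s["tool_pos"].round(4),"ang",a.round(2),"z",R[:,2].round(3),"q",s["q"].round(2),"t",s["time_s"],"F",s["ft_force"].round(1),"w",round(s["grip_width"],4))
    if p is not None: print("shift mm",((np.array(p)-s["tool_pos"])@R*1000).round(1),"yaw",round(-(((ang-a)+180)%360-180),2))
E
python3 -c "
from go import *
from rig import bot
s=bot.observe();go(s,[.578,-.012,.26],-74.2)"
```

```text
tool [ 0.1931 -0.4609  0.2001] ang -67.26 z [-0.     0.001 -1.   ] q [-1.17  0.21 -0.03  1.32 -0.    1.57] t 0.15 F [0.2 0.8 0.4] w 0.0857
shift mm [-265.3 -528.5  -59.6] yaw 6.94
```

Request:
play_rows(series=[-10,-20,-20,1,0.3,-27,-53,-35,2,0.3,-45,-88,-50,3,0.3,-63,-124,-60,4,0.3,-81,-159,-60,5,0.3,-99,-195,-60,6,0.3,-117,-231,-60,7,0.3,-135,-267,-60,7,0.3,-153,-303,-60,7,0.3,-171,-339,-60,7,0.3,-189,-375,-60,7,0.3,-207,-411,-60,7,0.3,-223,-445,-60,7,0.3,-238,-475,-60,7,0.3,-250,-499,-60,7,0.3,-259,-516,-60,7,0.3,-264,-526,-60,7,0.3,-265,-528.5,-60,7,0.3,-265,-528.5,-60,7,0.3,-265,-528.5,-60,7,0.3])

```text
time_s: 1.82
tool_pos: [0.5778, -0.0133, 0.2606]
eef_rot: [0.0, 0.797, -0.604, -0.0]
ft_force: [0.9, -0.2, -0.5]
grip_width: 0.0598
```

```bash
python3 -c "
from go import *
from rig import bot
import cv2,pickle
s=bot.observe();go(s,[.578,-.012,.16],-74.2)
c=bot.capture('wrist');cv2.imwrite('pics/w1.png',c['img'][:,:,::-1]);pickle.dump(c,open('w1.pkl','wb'))
from fit import *
W=world(c);m=(c['img'].max(-1)<60)&(abs(W[...,2]-.18)<.012)&(abs(W[...,0]-.578)<.04)&(abs(W[...,1]+.012)<.04)
print(m.sum(),cv2.minAreaRect((W[m][:,:2]*1000).astype('float32')),W[m].mean(0));print(rim(c))
"
```

```text
tool [ 0.5778 -0.0133  0.2606] ang -74.3 z [-0. -0. -1.] q [-0.02  0.39  0.35  1.54 -0.    2.84] t 1.8167 F [ 0.9 -0.2 -0.5] w 0.0598
shift mm [ -1.2  -0.6 100.6] yaw -0.1
2392 ((580.5143432617188, -11.2278470993042), (51.52098083496094, 17.7619686126709), 15.676809310913086) [ 0.582833   -0.01068887  0.18589937]
(array([ 0.5796, -0.0124,  0.1074]), 5656, np.float64(0.0030352736200845052))
```

View pics/w1.png

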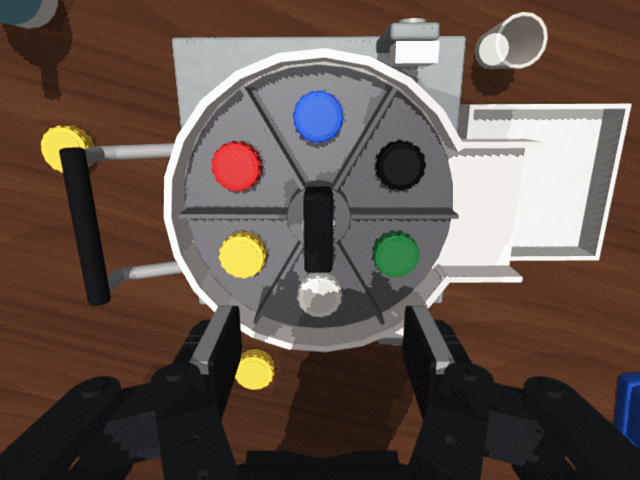

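The knob, at (318,230), lies between the jaws. I'm descending and gripping it.

Request:
play_rows(series=[-1.5,-1.5,20,0,0.3,-1.5,-1.5,50,0,0.3,-1.5,-1.5,75,0,0.3,-1.5,-1.5,90,0,0.3,-1.5,-1.5,100,0,0.3,-1.5,-1.5,103,0,0.3,-1.5,-1.5,103,0,0.4,-1.5,-1.5,103,0,0.5,-1.5,-1.5,103,0,0.6,-1.5,-1.5,103,0,0.7,-1.5,-1.5,103,0,0.8,-1.5,-1.5,103,0,0.9,-1.5,-1.5,103,0,1,-1.5,-1.5,103,0,1,-1.5,-1.5,103,0,1])

```text
time_s: 3.12
tool_pos: [0.5793, -0.0106, 0.1575]
eef_rot: [0.0, 0.797, -0.604, -0.0]
ft_force: [-0.1, -0.5, -0.2]
grip_width: -0.0004
```

```bash
python3 -c "
from go import *
from rig import bot
s=bot.observe();go(s,None,0)"
```

```text
tool [ 0.5793 -0.0106  0.1575] ang -74.26 z [-0.  0. -1.] q [-0.02  0.39  0.1   1.28  0.    2.85] t 3.1167 F [-0.1 -0.5 -0.2] w -0.0004
```

The width reads 0, which I didn't expect, so I'm looking before moving.

```bash
python3 -c "
from rig import bot
import cv2,pickle
for n in ['wrist','scene']:
  c=bot.capture(n);cv2.imwrite(f'pics/{n}2.png',c['img'][:,:,::-1] if n=='wrist' else cv2.resize(c['img'][100:340,220:500,::-1],None,fx=2.5,fy=2.5));pickle.dump(c,open(n+'2.pkl','wb'))
"
```

```text
(no output)
```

View pics/wrist2.png

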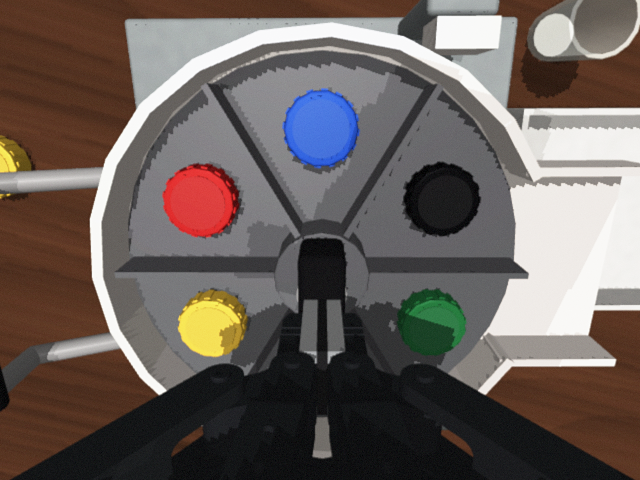

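View pics/scene2.png

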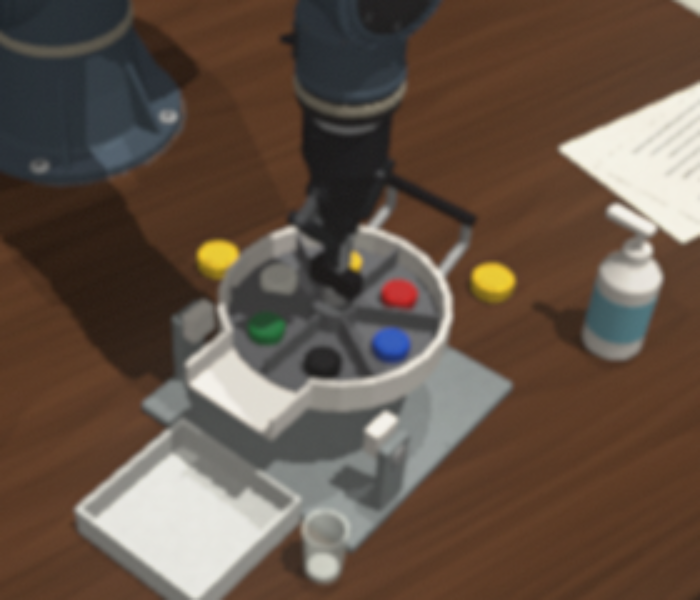

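```bash
python3 -c "
from fit import *
from go import *
from rig import bot
go(bot.observe(),None,0)
c=pickle.load(open('wrist2.pkl','rb'));W=world(c)
for r in range(236,460,12):
  print(r,[tuple((W[r,u]*1000).round().astype(int).tolist())+(int(c['img'][r,u].mean()),) for u in (290,308,322,336,352)])
cv2.imwrite('pics/w2c.png',cv2.resize(c['img'][220:400,220:430,::-1],None,fx=3.2,fy=3.2))
"
```

```text
tool [ 0.5793 -0.0106  0.1575] ang -74.26 z [-0. -0. -1.] q [-0.02  0.39  0.1   1.28 -0.    2.85] t 3.2167 F [0.2 0.3 0.6] w -0.0
236 [(592, 8, 133, 51), (598, 0, 146, 114), (600, -6, 146, 106), (601, -12, 145, 108), (600, -21, 134, 52)]
248 [(590, 7, 146, 107), (603, 0, 176, 11), (605, -5, 177, 14), (606, -10, 178, 16), (598, -21, 147, 102)]
260 [(584, 5, 145, 102), (602, 0, 186, 20), (604, -5, 187, 19), (605, -10, 187, 22), (593, -23, 146, 102)]
272 [(578, 4, 145, 103), (598, -1, 187, 19), (599, -6, 187, 23), (601, -11, 187, 25), (587, -24, 147, 104)]
284 [(573, 2, 146, 102), (593, -3, 187, 22), (595, -8, 188, 20), (596, -13, 187, 20), (581, -26, 146, 102)]
296 [(567, 1, 147, 122), (589, -4, 187, 20), (590, -9, 187, 21), (591, -14, 187, 23), (575, -28, 147, 92)]
308 [(560, -1, 146, 92), (589, -4, 198, 105), (591, -9, 199, 17), (593, -13, 201, 103), (569, -30, 146, 50)]
320 [(584, 1, 201, 24), (590, -4, 208, 103), (591, -9, 208, 19), (592, -13, 207, 99), (590, -19, 201, 23)]
332 [(584, 0, 208, 16), (589, -5, 214, 102), (591, -9, 215, 19), (592, -13, 216, 100), (590, -19, 209, 18)]
3
[... 377 characters left out ...]
, 14), (592, -12, 239, 22), (595, -15, 241, 19)]
392 [(590, -1, 245, 12), (591, -5, 245, 19), (577, -12, 225, 19), (593, -12, 245, 15), (594, -15, 245, 19)]
404 [(595, 0, 256, 18), (589, -6, 247, 13), (574, -13, 226, 19), (593, -12, 249, 18), (598, -13, 255, 18)]
416 [(594, -1, 258, 16), (578, -8, 237, 14), (482, -39, 121, 51), (589, -13, 249, 20), (598, -13, 259, 17)]
428 [(594, -1, 261, 23), (574, -9, 237, 17), (480, -40, 128, 107), (576, -17, 237, 17), (598, -13, 261, 15)]
440 [(595, -1, 265, 15), (573, -10, 240, 17), (479, -40, 135, 108), (574, -17, 239, 18), (598, -13, 265, 18)]
452 [(595, -1, 269, 17), (572, -10, 244, 13), (478, -40, 144, 136), (575, -17, 244, 20), (598, -12, 268, 12)]
```

View pics/w2c.png

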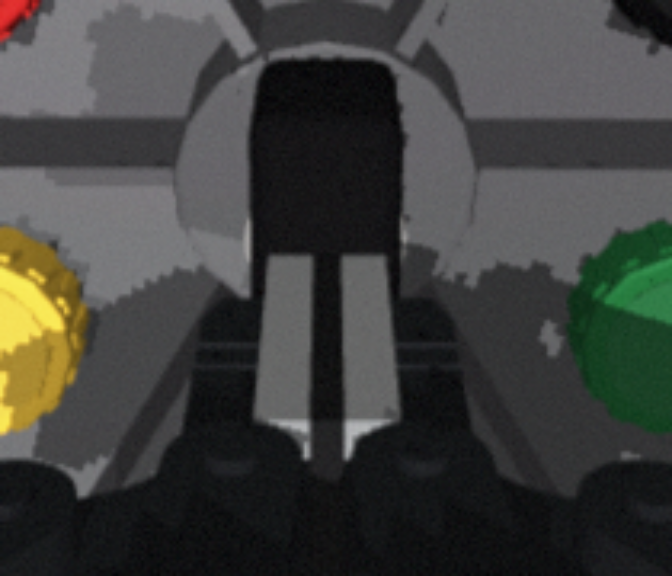

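```bash
python3 -c "
from fit import *
c=pickle.load(open('w1.pkl','rb'));W=world(c)
for r in range(296,372,8):
  print(r,[tuple((W[r,u]*1000).round().astype(int).tolist()) for u in (205,215,222,228,234,238,410,418,424)])
c=pickle.load(open('wrist0.pkl','rb'));W=world(c)
for r in range(312,400,8):
  print(r,[tuple((W[r,u]*1000).round().astype(int).tolist()) for u in (150,160,170,180,190,450,460,470)])
cv2.imwrite('pics/w1c.png',cv2.resize(pickle.load(open('w1.pkl','rb'))['img'][280:440,160:480,::-1],None,fx=2.4,fy=2.4))
"
```

```text
296 [(497, 54, 144), (494, 48, 134), (492, 44, 127), (488, 40, 118), (490, 35, 119), (491, 32, 119), (529, -103, 119), (535, -106, 129), (539, -107, 138)]
304 [(409, 76, 0), (493, 46, 144), (490, 41, 136), (487, 38, 129), (485, 34, 123), (485, 31, 120), (527, -101, 131), (532, -104, 140), (535, -107, 144)]
312 [(400, 74, 1), (579, 24, 305), (580, 21, 305), (581, 19, 306), (580, 18, 303), (577, 17, 297), (598, -40, 306), (599, -42, 307), (599, -44, 306)]
320 [(575, 27, 303), (580, 22, 311), (580, 20, 310), (581, 18, 311), (579, 17, 305), (575, 16, 298), (595, -41, 306), (598, -42, 311), (599, -43, 311)]
328 [(576, 25, 310), (580, 21, 316), (581, 19, 317), (580, 17, 314), (575, 16, 305), (573, 15, 300), (593, -41, 308), (597, -41, 315), (598, -42, 316)]
336 [(580, 23, 320), (581, 20, 321), (581, 18, 320), (578, 17, 314), (573, 15, 307), (570, 14, 300), (591, -42, 308), (596, -40, 318), (598, -41, 321)]
344 [(580, 22, 324), (582, 19, 326), (580, 17, 323), (576, 16, 315), (571, 15, 308), (567, 14, 301), (588, -42, 310), (594, -41, 319), (597, -41, 324)]
352 [(580, 21, 329), (581, 18, 330
[... 1323 characters left out ...]
187, -419, 271), (182, -421, 263), (176, -423, 254), (208, -502, 252), (214, -500, 261), (218, -498, 268)]
368 [(188, -415, 278), (187, -418, 276), (185, -420, 272), (180, -421, 264), (174, -424, 255), (206, -503, 253), (211, -501, 261), (216, -499, 268)]
376 [(187, -416, 279), (186, -418, 278), (182, -420, 272), (178, -422, 265), (172, -425, 257), (203, -504, 253), (209, -502, 262), (215, -499, 271)]
384 [(186, -417, 281), (185, -419, 279), (180, -421, 272), (176, -423, 266), (170, -426, 257), (201, -505, 254), (207, -502, 264), (212, -500, 271)]
392 [(267, -432, 373), (184, -420, 281), (178, -422, 273), (173, -424, 266), (167, -426, 258), (51, -668, -1), (205, -504, 263), (210, -501, 272)]
```

View pics/w1c.png

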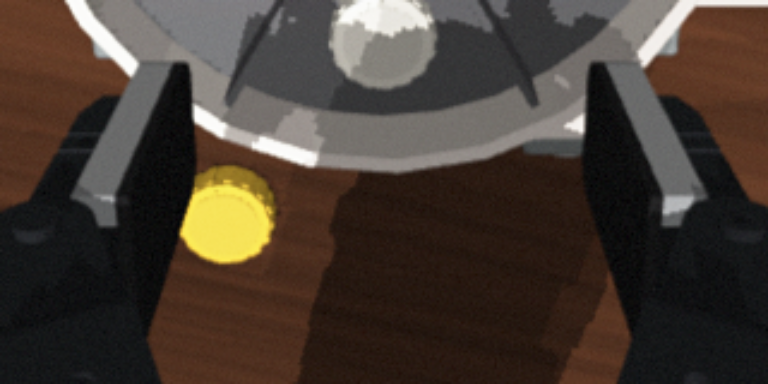

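The pad tips measured in the wrist depth image are about 35 mm behind the reported TCP. The fingers therefore closed just above the knob at z≈0.190, with no contact force. I'll open again, go about 32 mm lower and check by camera.

Request:
play_rows(series=[1,0,-8,0,0.6,1,0,-8,0,0.3,1,0,-8,0,0.3,1,0,-8,0,0.3,1,0,-8,0,0.3,1,0,-8,0,0.3,1,0,0,0,0.3,1,0,10,0,0.3,1,0,20,0,0.3,1,0,25,0,0.3,1,0,25,0,0.3,1,0,25,0,0.3])

```text
time_s: 4.22
tool_pos: [0.5792, -0.0116, 0.132]
eef_rot: [0.0, 0.797, -0.604, -0.0]
ft_force: [0.2, 0.2, 0.5]
grip_width: 0.0598
```

```bash
python3 -c "
from go import *
from fit import *
from rig import bot
go(bot.observe(),None,0)
c=bot.capture('wrist');cv2.imwrite('pics/w3.png',c['img'][:,:,::-1]);pickle.dump(c,open('w3.pkl','wb'))
W=world(c)
for r in range(296,350,8):
  print(r,[tuple((W[r,u]*1000).round().astype(int).tolist()) for u in (205,215,222,228,234,238,410,418,424)])
"
```

```text
tool [ 0.5792 -0.0116  0.132 ] ang -74.27 z [-0.001  0.    -1.   ] q [-0.02  0.4   0.04  1.22  0.    2.85] t 4.2167 F [0.2 0.2 0.5] w 0.0598
296 [(567, 35, 142), (568, 31, 141), (570, 28, 143), (570, 26, 142), (571, 24, 142), (571, 22, 141), (591, -48, 142), (592, -52, 142), (593, -54, 142)]
304 [(551, 38, 120), (552, 34, 120), (553, 30, 119), (554, 28, 119), (555, 25, 119), (555, 23, 120), (578, -57, 121), (579, -61, 121), (580, -64, 120)]
312 [(547, 37, 121), (581, 25, 176), (582, 23, 176), (582, 21, 177), (582, 19, 175), (579, 18, 169), (599, -38, 177), (600, -41, 177), (600, -43, 176)]
320 [(577, 28, 176), (582, 24, 182), (582, 22, 182), (583, 20, 182), (579, 19, 175), (578, 18, 172), (597, -39, 178), (599, -40, 182), (601, -41, 183)]
328 [(577, 27, 180), (582, 23, 188), (583, 21, 188), (582, 19, 186), (577, 18, 177), (574, 17, 171), (594, -40, 179), (599, -39, 187), (600, -40, 187)]
336 [(582, 25, 192), (582, 22, 192), (583, 20, 192), (580, 18, 188), (575, 17, 178), (571, 16, 172), (592, -40, 180), (598, -39, 190), (599, -40, 192)]
344 [(582, 24, 197), (582, 21, 196), (582, 19, 195), (577, 18, 186), (572, 16, 179), (569, 15, 173), (589, -41, 179), (596, -39, 191), (599, -39, 196)]
```

View pics/w3.png

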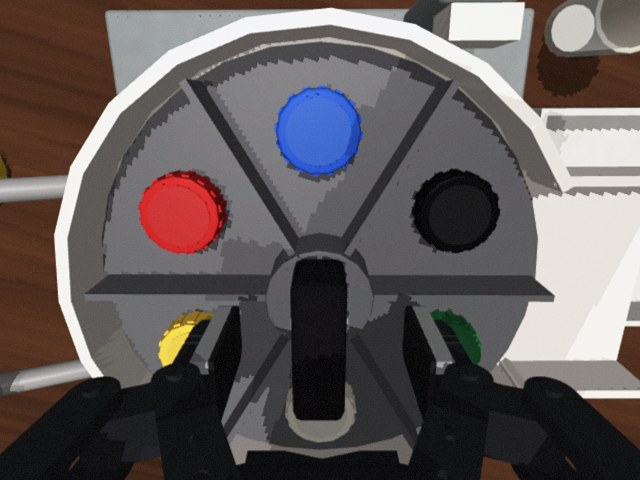

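The fingers now straddle the knob, with tips at z≈0.169, above the rim and lids. I'm going slightly lower and gripping.

Request:
play_rows(series=[0,0,4,0,0.3,0,0,6,0,0.4,0,0,6,0,0.5,0,0,6,0,0.6,0,0,6,0,0.7,0,0,6,0,0.8,0,0,6,0,0.9,0,0,6,0,1,0,0,6,0,1,0,0,6,0,1,0,0,6,0,1])

```text
time_s: 5.18
tool_pos: [0.5794, -0.0105, 0.1268]
eef_rot: [-0.001, 0.797, -0.603, -0.001]
ft_force: [-2.3, 8.7, 3.3]
grip_width: 0.0182
```

Request:
play_rows(series=[-0.5,0,6,-1,1,-1,0,6,-3,1,-1,0,6,-6,1,-1,0,6,-10,1,-1,0,6,-14,1,-1,0,6,-18,1,-1,0,6,-22,1,-1,0,6,-26,1,-1,0,6,-30,1,-1,0,6,-34,1,-1,0,6,-38,1,-1,0,6,-42,1,-1,0,6,-46,1,-1,0,6,-50,1,-1,0,6,-54,1,-1,0,6,-58,1,-1,0,6,-62,1,-1,0,6,-66,1,-1,0,6,-70,1,-1,0,6,-72,1])

```text
time_s: 6.85
tool_pos: [0.5788, -0.0075, 0.1223]
eef_rot: [-0.003, 1.0, -0.017, 0.0]
ft_force: [-14.0, 22.2, 26.4]
grip_width: 0.0183
```

```bash
python3 -c "
from go import *
from rig import bot
go(bot.observe(),None,0)"
```

```text
tool [ 0.5788 -0.0075  0.1223] ang -1.92 z [ 0.001  0.006 -1.   ] q [-0.02  0.4   0.02  1.19  0.01  1.59] t 6.85 F [-14.   22.2  26.4] w 0.0183
```

I repeated the 6 mm descent by mistake, because shifts restart at each call, and the grip is about 3 mm off the axis. I'll open, re-centre, raise 5 mm and regrip.

Request:
play_rows(series=[0,0,0,0,0.6,0,0,0,0,0.4,0,0,-2,0,0.4,0,0,-5,0,0.4,0,0,-5,0,0.4,0,0,-5,0,0.4])

```text
time_s: 7.35
tool_pos: [0.5795, -0.0108, 0.1257]
eef_rot: [0.0, 1.0, -0.02, 0.0]
ft_force: [0.2, -0.5, 0.3]
grip_width: 0.051
```

```bash
python3 -c "
from go import *
from fit import *
from rig import bot
s=bot.observe();go(s,[.5775,-.0105,.126],-2)
c=bot.capture('wrist');cv2.imwrite('pics/w4.png',c['img'][:,:,::-1]);pickle.dump(c,open('w4.pkl','wb'))
W=world(c)
m=(c['img'].max(-1)<60)&(abs(W[...,2]-.187)<.003)&(abs(W[...,0]-.578)<.05)&(abs(W[...,1]+.012)<.012+.02)
nn,l,st,ce=cv2.connectedComponentsWithStats(m.astype(np.uint8))
for i in range(1,nn):
  if st[i,4]>300: print(st[i,4],ce[i],cv2.minAreaRect((W[l==i][:,:2]*1000).astype('float32')))
"
```

```text
tool [ 0.5795 -0.0108  0.1257] ang -2.29 z [ 0. -0. -1.] q [-0.02  0.4   0.03  1.2  -0.    1.59] t 7.35 F [ 0.2 -0.5  0.3] w 0.051
shift mm [-2.  -0.2 -0.3] yaw -0.29
7928 [318.74772957 358.61793643] ((579.5885009765625, -10.753154754638672), (51.83024215698242, 17.90485382080078), 86.02416229248047)
334 [237.82634731 363.48203593] ((554.85009765625, -10.36368179321289), (1.9353736639022827, 22.82811737060547), 1.3727470636367798)
330 [405.36666667 363.32121212] ((606.5289306640625, -12.554953575134277), (23.146177291870117, 2.0353832244873047), 85.75334167480469)
```

View pics/w4.png

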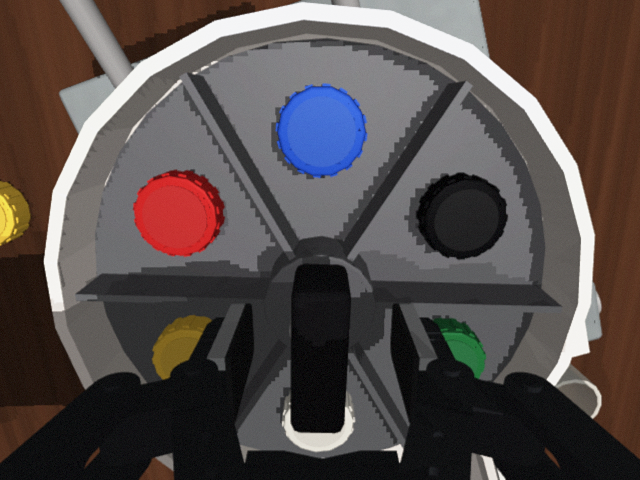

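Request:
play_rows(series=[0,0,0,1.7,0.5,0,0,0,1.7,0.7,0,0,0,1.7,1,0,0,0,1.7,1,0,0,0,1.7,1,0,0,0,1.7,1])

```text
time_s: 7.9
tool_pos: [0.5786, -0.0107, 0.1257]
eef_rot: [0.0, 0.999, -0.034, -0.001]
ft_force: [-6.6, 0.2, 6.6]
grip_width: 0.0182
```

Request:
play_rows(series=[0,0,0,-1,1,0,0,0,-3,1,0,0,0,-6,1,0,0,0,-10,1,0,0,0,-15,1,0,0,0,-20,1,0,0,0,-25,1,0,0,0,-30,1,0,0,0,-35,1,0,0,0,-40,1,0,0,0,-45,1,0,0,0,-50,1,0,0,0,-55,1,0,0,0,-60,1,0,0,0,-65,1,0,0,0,-70,1,0,0,0,-74,1,0,0,0,-77,1,0,0,0,-79,1,0,0,0,-80,1])

```text
time_s: 9.57
tool_pos: [0.5787, -0.0106, 0.1257]
eef_rot: [-0.0, 0.787, 0.617, -0.0]
ft_force: [-6.2, 0.5, 7.4]
grip_width: 0.0188
```

```bash
python3 -c "
from go import *
from rig import bot
go(bot.observe(),None,0)"
```

```text
tool [ 0.5787 -0.0106  0.1257] ang 76.21 z [-0.001  0.    -1.   ] q [-0.02  0.4   0.03  1.2   0.    0.22] t 9.5667 F [-6.2  0.5  7.4] w 0.0188
```

Next I'll release, rise and check the wheel angle.

Request:
play_rows(series=[0,0,0,0,0.7,0,0,0,0,0.4,0,0,0,0,0.4,0,0,-10,0,0.4,0,0,-30,0,0.4,0,0,-60,0,0.4,0,0,-90,0,0.4,0,0,-115,0,0.4,0,0,-130,0,0.4,0,0,-135,0,0.4,0,0,-135,0,0.4])

```text
time_s: 10.48
tool_pos: [0.5799, -0.0107, 0.2619]
eef_rot: [0.001, 0.788, 0.616, 0.001]
ft_force: [0.1, -0.5, -1.2]
grip_width: 0.0511
```

```bash
python3 -c "
from go import *
from fit import *
from rig import bot
s=bot.observe();go(s,None,0)
c=bot.capture('wrist');cv2.imwrite('pics/w5.png',c['img'][:,:,::-1]);pickle.dump(c,open('w5.pkl','wb'))
W=world(c);ax=np.array([.5793,-.011])
m=(c['img'].max(-1)<60)&(abs(W[...,2]-.187)<.004)&(abs(W[...,0]-.578)<.04)&(abs(W[...,1]+.012)<.04)
print(cv2.minAreaRect((W[m][:,:2]*1000).astype('float32')));print(rim(c))
M=masks(c['img'])
for k in ['yellow','red','green','blue']:
  m=M[k]&(abs(W[...,2]-.1335)<.003)&(np.hypot(W[...,0]-ax[0],W[...,1]-ax[1])<.1)
  p=W[m].mean(0);d=p[:2]-ax;print(k,m.sum(),p.round(4),np.hypot(*d).round(4),np.degrees(np.arctan2(d[1],d[0])).round(1))
"
```

```text
tool [ 0.5799 -0.0107  0.2619] ang 76.03 z [ 0.002 -0.    -1.   ] q [-0.02  0.39  0.36  1.54 -0.    0.23] t 10.4833 F [ 0.1 -0.5 -1.2] w 0.0511
((579.120361328125, -11.628915786743164), (17.588043212890625, 51.74506759643555), 76.58596801757812)
(array([ 0.5795, -0.0123,  0.1065]), 5549, np.float64(0.008155650385238359))
yellow 1494 [ 0.5985 -0.076   0.1338] 0.0678 -73.6
red 1793 [ 0.5329 -0.0608  0.1338] 0.0681 -133.0
green 1506 [0.6246 0.0378 0.1339] 0.0666 47.1
blue 1969 [0.5131 0.0036 0.1339] 0.0678 167.5
```

View pics/w5.png

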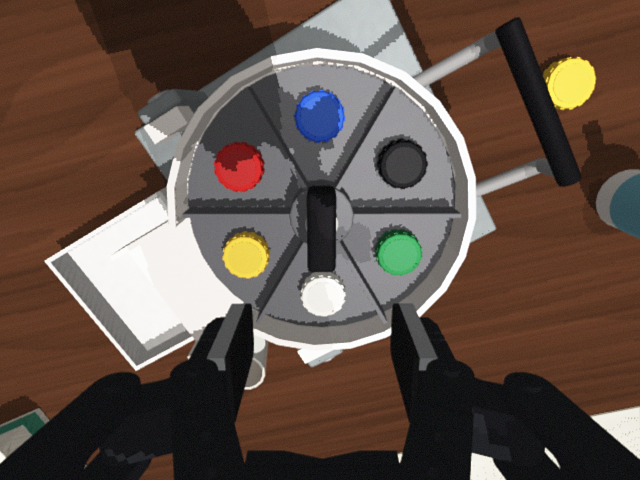

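The yellow lid at (246,256) is now in front of the spout; the wheel is within about 1° of centred. Next I'll measure the handle.

```bash
python3 -c "
from go import *
from fit import *
from rig import bot
c=pickle.load(open('w5.pkl','rb'));W=world(c)
m=(c['img'].max(-1)<60)&(abs(W[...,2]-.175)<.012)&(W[...,1]>.09);m[:,:480]=0;m[200:]=0
p=W[m];print(m.sum(),cv2.minAreaRect((p[:,:2]*1000).astype('float32')),p[:,2].max(),np.percentile(p[:,2],90))
s=bot.observe();go(s,[.538,.134,.26],105.9)
"
```

```text
4689 ((538.2338256835938, 131.8821563720703), (104.01763153076172, 14.27092170715332), 15.978317260742188) 0.18070382489834366 0.17897343662758045
tool [ 0.5795 -0.0106  0.2605] ang 76.03 z [ 0. -0. -1.] q [-0.02  0.39  0.36  1.54 -0.    0.23] t 10.5333 F [-0.3  0.4 -1. ] w 0.0512
shift mm [130.3 -75.2   0.5] yaw -29.87
```

Request:
play_rows(series=[8,-5,0,-3,0.3,25,-14,0,-8,0.3,45,-26,0,-13,0.3,65,-37,0,-18,0.3,85,-48,0,-23,0.3,105,-60,0,-27,0.3,120,-69,0,-30,0.3,128,-73,0,-30,0.3,130,-74.5,0,-30,0.3,130,-74.5,0,-30,0.3,130,-74.5,20,-30,0.3,130,-74.5,50,-30,0.3,130,-74.5,80,-30,0.3,130,-74.5,100,-30,0.3,130,-74.5,110,-30,0.3,130,-74.5,110,-30,0.3])

```text
time_s: 11.87
tool_pos: [0.5374, 0.1323, 0.1484]
eef_rot: [-0.001, 0.602, 0.798, -0.001]
ft_force: [-1.0, -0.5, -0.2]
grip_width: 0.06
```

```bash
python3 -c "
from go import *
from fit import *
from rig import bot
s=bot.observe();go(s,[.538,.1328,.119],105.9)
c=bot.capture('wrist');cv2.imwrite('pics/w6.png',c['img'][:,:,::-1]);pickle.dump(c,open('w6.pkl','wb'))
"
```

```text
tool [0.5374 0.1323 0.1484] ang 105.92 z [-0.003 -0.001 -1.   ] q [ 0.24  0.34  0.    1.24 -0.   -0.04] t 11.8667 F [-1.  -0.5 -0.2] w 0.06
shift mm [ 0.3  0.8 29.4] yaw 0.02
```

View pics/w6.png

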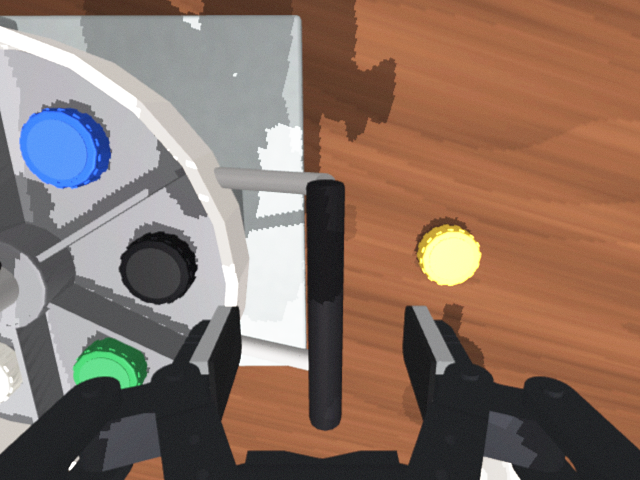

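Request:
play_rows(series=[0.5,1,10,0,0.3,0.5,1,22,0,0.3,0.5,1,28,0,0.35,0.5,1,29,0,0.45,0.5,1,29,0,0.55,0.5,1,29,0,0.65,0.5,1,29,0,0.75,0.5,1,29,0,0.85,0.5,1,29,0,1,0.5,1,29,0,1,0.5,1,29,0,1,0.5,1,29,0,1])

```text
time_s: 12.92
tool_pos: [0.5396, 0.1342, 0.1222]
eef_rot: [0.0, 0.602, 0.799, 0.0]
ft_force: [-0.3, -1.1, 5.4]
grip_width: 0.0122
```

```bash
python3 -c "
from go import *
from rig import bot
s=bot.observe();go(s,None,0)
r=np.hypot(220,87);a0=np.arctan2(87,220)
prev=0
for n,t in enumerate(np.linspace(0,.78,14)):
  print(round(t,3),'horiz(-x?)',round(r*np.cos(a0+t)-220,1),'up',round(r*np.sin(a0+t)-87,1))
"
```

```text
tool [0.5396 0.1342 0.1222] ang 106.03 z [ 0.001  0.    -1.   ] q [ 0.24  0.35 -0.05  1.17 -0.   -0.04] t 12.9167 F [-0.3 -1.1  5.4] w 0.0122
0.0 horiz(-x?) 0.0 up 0.0
0.06 horiz(-x?) -5.6 up 13.0
0.12 horiz(-x?) -12.0 up 25.7
0.18 horiz(-x?) -19.1 up 38.0
0.24 horiz(-x?) -27.0 up 49.8
0.3 horiz(-x?) -35.5 up 61.1
0.36 horiz(-x?) -44.8 up 71.9
0.42 horiz(-x?) -54.6 up 82.1
0.48 horiz(-x?) -65.0 up 91.8
0.54 horiz(-x?) -76.0 up 100.7
0.6 horiz(-x?) -87.6 up 109.0
0.66 horiz(-x?) -99.5 up 116.6
0.72 horiz(-x?) -112.0 up 123.5
0.78 horiz(-x?) -124.8 up 129.6
```

The width is 12.2 mm rather than the 14 mm stated for the bar, so I'm checking the grip.

```bash
python3 -c "
from fit import *
from rig import bot
c=bot.capture('wrist');pickle.dump(c,open('w7.pkl','wb'));W=world(c)
cv2.imwrite('pics/w7.png',cv2.resize(c['img'][180:420,200:440,::-1],None,fx=2.4,fy=2.4))
for r in range(280,372,8): print(r,[tuple((W[r,u]*1000).round().astype(int).tolist())+(int(c['img'][r,u].mean()),) for u in (290,300,308,322,336,344)])
"
```

```text
280 [(590, 123, 11, 244), (519, 120, 172, 130), (515, 122, 178, 25), (513, 125, 180, 30), (513, 130, 176, 27), (584, 163, 0, 114)]
288 [(596, 125, 12, 243), (521, 120, 173, 128), (518, 123, 177, 30), (517, 127, 177, 33), (516, 131, 176, 29), (591, 165, -1, 104)]
296 [(602, 127, 12, 243), (524, 121, 173, 141), (521, 123, 177, 27), (519, 127, 178, 30), (518, 131, 177, 28), (465, 112, 295, 100)]
304 [(533, 119, 161, 149), (526, 122, 173, 89), (523, 124, 178, 25), (521, 128, 179, 30), (521, 132, 177, 28), (528, 138, 161, 133)]
312 [(533, 120, 167, 150), (532, 123, 168, 49), (526, 125, 177, 28), (524, 129, 179, 28), (524, 133, 177, 29), (528, 137, 168, 80)]
320 [(533, 120, 173, 149), (532, 123, 173, 33), (529, 125, 177, 29), (527, 129, 178, 34), (527, 134, 176, 28), (528, 137, 173, 36)]
328 [(532, 121, 178, 149), (532, 124, 178, 29), (532, 126, 177, 28), (529, 130, 179, 31), (529, 135, 177, 26), (528, 137, 177, 25)]
336 [(533, 121, 182, 150), (532, 124, 182, 33), (534, 127, 177, 29), (532, 131, 178, 27), (532, 136, 176, 27), (528, 137, 182, 34)]
344 [(532, 121, 188, 148), (532, 124, 187, 29), (537, 128, 178, 30), (535, 132, 179, 24), (535, 136, 177, 31), (528, 137, 186, 29)]
352 [(533, 122, 190, 181), (533, 124, 189, 41), (540, 128, 177, 27), (538, 132, 179, 29), (537, 137, 177, 30), (529, 137, 189, 39)]
360 [(531, 122, 196, 33), (535, 125, 190, 38), (543, 129, 177, 29), (540, 133, 179, 29), (541, 138, 176, 40), (532, 137, 190, 39)]
368 [(531, 122, 201, 41), (538, 126, 189, 37), (545, 130, 178, 38), (543, 134, 179, 58), (543, 139, 177, 41), (534, 138, 191, 42)]
```

View pics/w7.png

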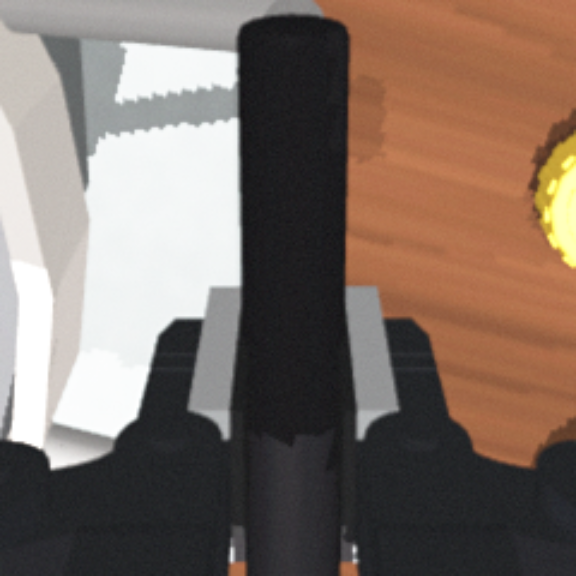

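Request:
play_rows(series=[-1,0,-2.5,0,1,-2.7,0,-6.6,0,1,-5.6,0,-13,0,1,-8.7,0,-19.4,0,1,-12,0,-25.7,0,1,-15.5,0,-31.9,0,1,-19.1,0,-38,0,1,-23,0,-44,0,1,-27,0,-49.8,0,1,-31.2,0,-55.5,0,1,-35.5,0,-61.1,0,1,-40.1,0,-66.6,0,1,-44.8,0,-71.9,0,1,-49.6,0,-77.1,0,1,-54.6,0,-82.1,0,1,-59.7,0,-87,0,1,-65,0,-91.8,0,1,-70.5,0,-96.3,0,1,-76,0,-100.7,0,1,-81.8,0,-104.9,0,1])

```text
time_s: 14.63
tool_pos: [0.5618, 0.0573, 0.2285]
eef_rot: [-0.001, 0.601, 0.799, 0.002]
ft_force: [-6.0, 15.9, 16.8]
grip_width: 0.0121
```

```bash
python3 -c "
from go import *
from rig import bot
import cv2
s=bot.observe();go(s,None,0)
c=bot.capture('scene');cv2.imwrite('pics/s8.png',cv2.resize(c['img'][100:340,220:500,::-1],None,fx=2.5,fy=2.5))
"
```

```text
tool [0.5618 0.0573 0.2285] ang 106.11 z [ 0.002  0.004 -1.   ] q [ 0.1   0.35  0.22  1.44  0.   -0.18] t 14.6333 F [-6.  15.9 16.8] w 0.0121
```

View pics/s8.png

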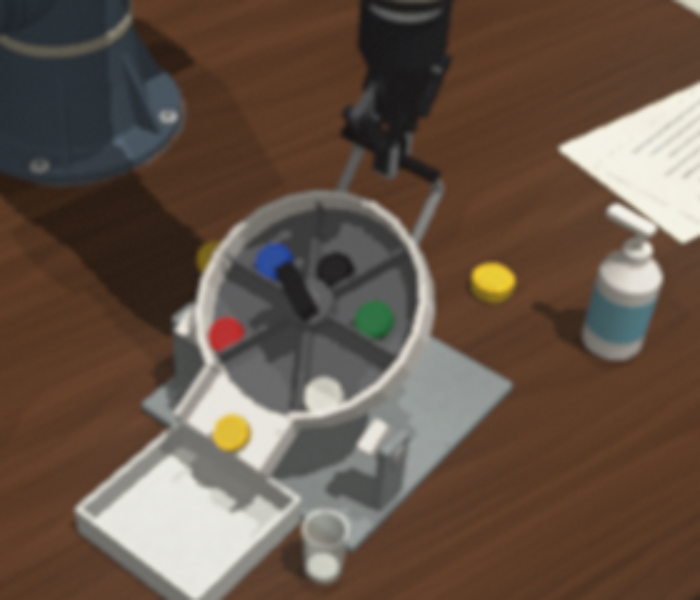

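The yellow lid is already on the chute at (230,432), and the white one stays inside behind the rim. I'll tip further with a small outward correction, then hold.

Request:
play_rows(series=[-5,0,-5,0,1,-10.5,0,-9.5,0,1,-16.2,0,-13.7,0,1,-22.4,0,-17.3,0,1,-28.7,0,-20.6,0,1,-35.1,0,-23.8,0,1,-38.5,0,-25.2,0,1,-38.5,0,-25.2,0,1,-38.5,0,-25.2,0,1,-38.5,0,-25.2,0,1,-38.5,0,-25.2,0,1,-38.5,0,-25.2,0,1])

```text
time_s: 15.68
tool_pos: [0.5727, 0.0189, 0.2528]
eef_rot: [0.0, 0.601, 0.799, 0.001]
ft_force: [0.3, 6.1, 8.8]
grip_width: 0.0119
```

```bash
python3 -c "
from go import *
from rig import bot
import cv2
s=bot.observe();go(s,None,0)
c=bot.capture('scene');cv2.imwrite('pics/s9.png',cv2.resize(c['img'][100:340,220:500,::-1],None,fx=2.5,fy=2.5))
"
```

```text
tool [0.5727 0.0189 0.2528] ang 106.05 z [ 0.002  0.001 -1.   ] q [ 0.03  0.37  0.31  1.51  0.   -0.25] t 15.6833 F [0.3 6.1 8.8] w 0.0119
```

View pics/s9.png

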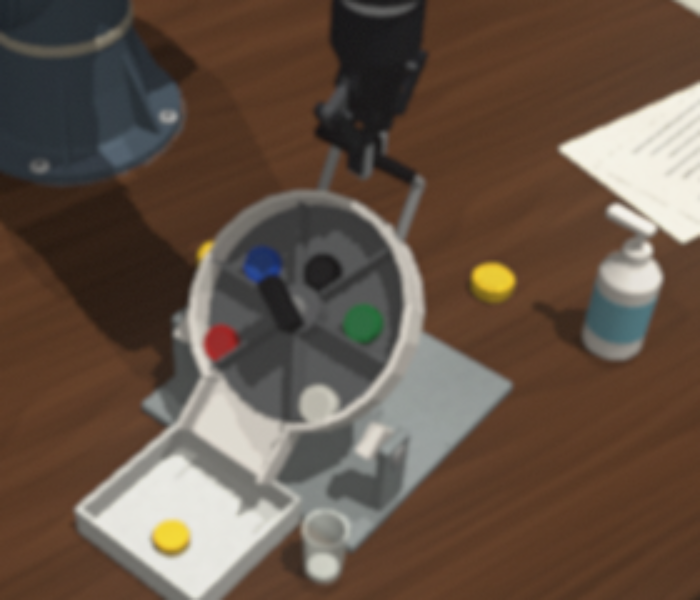

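The lid is in the tray at (170,536) and the other five are retained. I'll lower the carousel back along the arc.

Request:
play_rows(series=[7.3,0,3.6,0,1,13.5,0,6.8,0,1,19.9,0,10.3,0,1,26,0,14,0,1,31.9,0,17.8,0,1,37.9,0,22,0,1,43.8,0,26.2,0,1,49.4,0,30.6,0,1,55,0,35.1,0,1,60.3,0,39.9,0,1,65.5,0,44.8,0,1,70.6,0,49.8,0,1,75.4,0,55.1,0,1,80.2,0,60.4,0,1,84.8,0,65.9,0,1,89.2,0,71.6,0,1,93.3,0,77.4,0,1,97.3,0,83.3,0,1,101.1,0,89.3,0,1,104.7,0,95.5,0,1])

```text
time_s: 17.4
tool_pos: [0.5434, 0.1196, 0.1555]
eef_rot: [0.0, 0.602, 0.799, -0.0]
ft_force: [3.6, 1.3, 0.2]
grip_width: 0.0118
```

Request:
play_rows(series=[2.2,0,4.4,0,1,4.4,0,8.6,0,1,6.4,0,12.8,0,1,8.5,0,17.1,0,1,10.6,0,21.4,0,1,12.5,0,25.6,0,1,13.8,0,29,0,1,14.8,0,31.8,0,1,15.6,0,34,0,1,15.6,0,34,0,1,15.6,0,34,0,1])

```text
time_s: 18.32
tool_pos: [0.5393, 0.1342, 0.1227]
eef_rot: [0.0, 0.602, 0.799, 0.0]
ft_force: [-0.6, -0.6, 10.5]
grip_width: 0.0119
```

```bash
python3 -c "
from go import *
from rig import bot
s=bot.observe();go(s,[.5396,.1342,.1222],106)
"
```

```text
tool [0.5393 0.1342 0.1227] ang 106.03 z [ 0.001 -0.    -1.   ] q [ 0.24  0.35 -0.05  1.17 -0.   -0.04] t 18.3167 F [-0.6 -0.6 10.5] w 0.0119
shift mm [-0.1  0.3  0.5] yaw 0.03
```

Request:
play_rows(series=[0,0,0,0,0.8,0,0,0,0,0.6,0,0,0,0,0.35,0,0,0,0,0.35,0,0,0,0,0.35,0,0,-5,0,0.35,0,0,-20,0,0.35,0,0,-45,0,0.35,0,0,-75,0,0.35,0,0,-105,0,0.35,0,0,-130,0,0.35,0,0,-145,0,0.35,0,0,-150,0,0.35,0,0,-150,0,0.35])

```text
time_s: 19.48
tool_pos: [0.5397, 0.1344, 0.2731]
eef_rot: [0.001, 0.602, 0.799, 0.001]
ft_force: [-0.0, -0.4, -0.9]
grip_width: 0.0557
```

```bash
python3 -c "
from go import *
from fit import *
from rig import bot
s=bot.observe();go(s,[.40,.22,.27],106)
c=bot.capture('scene');cv2.imwrite('pics/s10.png',cv2.resize(c['img'][100:340,220:500,::-1],None,fx=2.5,fy=2.5))
"
```

```text
tool [0.5397 0.1344 0.2731] ang 106.03 z [ 0.002  0.    -1.   ] q [ 0.24  0.34  0.31  1.55 -0.   -0.04] t 19.4833 F [-0.  -0.4 -0.9] w 0.0557
shift mm [ 120.9 -110.7    2.9] yaw 0.03
```

View pics/s10.png

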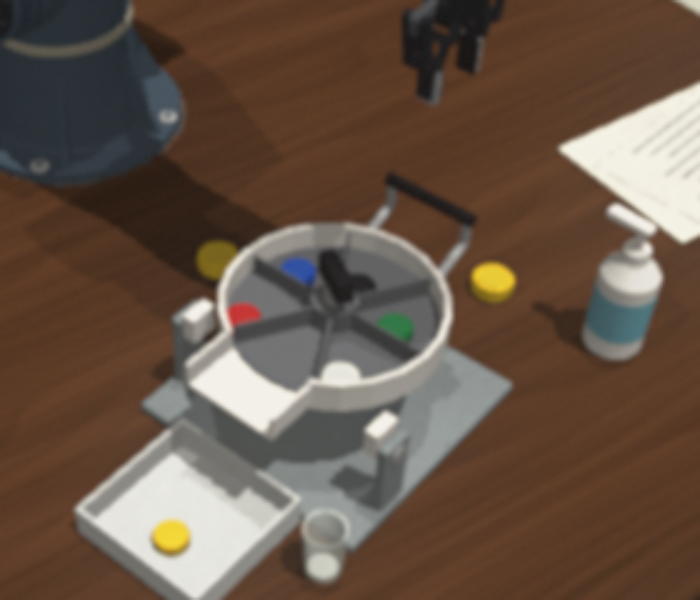

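The carousel is level, the yellow lid lies in the tray at (170,536), and the five others are in the wheel. I'll back off clear and check with the top camera.

Request:
play_rows(series=[10,-9,0,0,0.35,30,-27,0,0,0.35,55,-50,0,0,0.35,80,-73,0,0,0.35,102,-93,0,0,0.35,116,-106,0,0,0.35,120,-110,0,0,0.35,120,-110,0,0,0.35,120,-110,0,0,0.35])

```text
time_s: 20.28
tool_pos: [0.4004, 0.2189, 0.2714]
eef_rot: [-0.0, 0.601, 0.799, -0.0]
ft_force: [-0.8, -0.2, 0.7]
grip_width: 0.0554
```

```bash
python3 -c "
from go import *
from fit import *
from rig import bot
s=bot.observe();go(s,None,0)
c=bot.capture('top');cv2.imwrite('pics/t11.png',c['img'][:,:,::-1]);W=world(c)
print(rim(c));[print(b) for b in dark_blobs(c)]
m=masks(c['img'])['yellow']&(W[...,1]<-.1)&(W[...,1]>-.36);print(W[m].mean(0))
"
```

```text
tool [0.4004 0.2189 0.2714] ang 106.06 z [-0.001 -0.001 -1.   ] q [ 0.5   0.12  0.04  1.48 -0.    0.22] t 20.2833 F [-0.8 -0.2  0.7] w 0.0554
(array([ 0.5784, -0.0107,  0.1069]), 603, np.float64(0.002496667800214015))
(np.int32(222), array([ 0.5767, -0.0112,  0.1842]), array([577.4, -10.5]), array([18. , 50.1]), np.float64(165.93))
(np.int32(328), array([0.5369, 0.133 , 0.1763]), array([537. , 133.9]), array([103.4,  14.8]), np.float64(-164.0))
[ 0.63074843 -0.22628702  0.1117697 ]
```

View pics/t11.png

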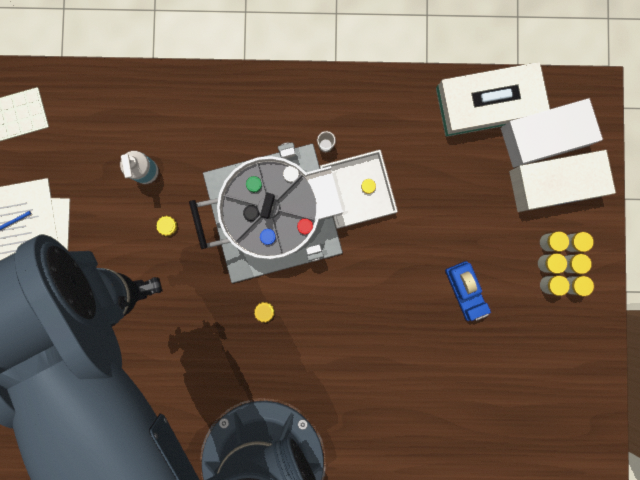

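```bash
python3 -c "
from rig import bot
print(bot.finish_job())"
```

```text
the job is handed in; nothing more can be done
None
```

The yellow lid is in the catch tray, the carousel is back level, and I handed the job in at about 20 s of the 72 s.

I turned the wheel about 150° counter-clockwise by its knob. I then lifted the handle to about 0.76 rad so the lid slid down the spout, and lowered the carousel back to its stop.

**Final checks (cameras):**
- The yellow lid lies in the tray and the other five colours are in the wheel.
- The wheel stands at 150.0° relative to the carousel, where 150° is centred for yellow.
- The handle is back at its original position.
- The cup, bottle, tape dispenser and loose lids look unmoved.
- The gripper is open and clear of everything.

**What went wrong or disagreed:**
- **First grasp missed:** the fingers closed just above the knob, because the pad tips are about 35 mm behind the reported TCP. I corrected the height from the wrist depth image.
- **Repeated move while turning:** I entered a 6 mm descent twice, so the first part of the turn strained up to about 37 N at the wrist. I let go, re-centred and regripped. The highest reading I saw was well under the 120 N limit, though I only read forces at the end of each move.
- **Handle width:** the gripper read 12 mm on the 14 mm bar, but the camera showed it seated properly.
- **Tray height figure:** a computed average height for the yellow lid in the tray came out at 0.11 m, which is implausible. I put it down to stray depth pixels and did not recheck it. The pictures from both cameras show the lid in the tray.

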